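Build the bead-grading sieve stack

ROBOT

A 6-joint arm with a two-finger parallel gripper is mounted at the origin on the work surface. World frame = base frame: x ahead of the robot, y to its left, z up, the work surface at z = 0. Lengths are in m, angles in degrees, forces in N, time in s.
With the tool pointing down it reaches from about 0.3 to 0.85 m from the base axis. Payload 5.4 kg.
Tool frame: the origin (TCP) lies on the centre line of the jaws, within the pads' length; the fingertips stand manip.tip_extent ahead of it and the grasp point (between the pads) lies 8 mm behind it (manip.tip_extent is the distance from the TCP to the fingertips, in m); z points along the fingers, y is the line along which they close (so a half turn about z gives the same grasp; the last joint's range is limited). The gripper opens to 85 mm and grips with 20 to 120 N. Pads are 22 mm wide; open, the fingers measure 114 mm over their backs; the gripper's body (76 mm by 85 mm) begins 54 mm behind the grasp point. The pads swing forward as they close: fully open they stand 13 mm farther back than shut.
Start: joints at [-83.887, 9.076, 91.501, -0, 79.423, -12.038], TCP at [0.179, -0.546, 0.242] pointing down, gripper open.
Joint ranges: [-166.64, 166.64], [-54.1, 131.32], [10.49, 154.53], [-73.88, 253.88], [9.74, 151.15], [-171.62, 171.62]. Speed limits (degrees/s): [147.25, 147.25, 180, 180, 180, 180].

INTERFACE

Orientations are given as [roll, pitch, yaw] about the fixed x, y, z axes, in that order (R = Rz(yaw) Ry(pitch) Rx(roll)).
In Python, from rig import manip gives the robot as it stands. The module is installed in compiled form; this text tells all that it offers.
- The arm moves only by the tool jog_arm, never from a script. Its arguments are lists of equal length, an entry for each row: "xyz": the shift along the tool's x, y, z scaled (see below), a list of three; "turn": the turn, a rotation vector about the tool's x, y, z scaled (see below), a list of three; "grip": the closure, from -1 (fully open) to 1 (shut). A call has 1 to 10 rows; each row shifts and turns the commanded pose from where the row before left it, along the tool's axes as they then stand; what a row does not reach is not made up. The controller multiplies each number of a shift by 0.075 m and each number of a turn by 360 degrees. A row lasts 1/8 s, in which the tool goes at most 62.5 mm and 10.7 degrees, less where a joint would pass 70% of its speed; a pose out of reach is approached as far as the arm can. A call with a number of a shift or a turn outside -1 to 1 is refused whole. A call with a gripper value outside its range is refused whole. The fingers move at their own pace and stop on an object; "newtons" is the grip in N (left out, the last holds). Time passes only in rows, so rows that do not move let the fingers close. It gives the time, the measured TCP pose, the force, the opening and the grip force at its end, in the units of the state.
- manip.get_obs(): the state, without advancing time (a new reading comes with each control period).
- manip.snapshot(name): name is "side" or "top"; returns a dict with "pixels" (400x640x3 uint8, blue, green, red), "fov_y" (degrees; the focal length in pixels is half the picture's height over the tangent of half this angle, whatever the lens; pixels are square), "cx", "cy" (the principal point, pixels), "R" (3x3) and "t" (3): a world point X has camera coordinates R X + t. Camera axes: x right, y down, z forward; pixel columns grow to the right and rows downward; lengths in m; the calibration is good to about 2 mm. A picture is of the moment at which its call begins. There is no depth.
- manip.finish_job(): hands the job in; it is judged then, once.
The state is a dict: "clock": time; "joint_positions": joint angles; "joint_velocities": joint speeds; "joint_efforts": joint torques, N m; "eef_pos": TCP position; "orientation": TCP orientation; "wrist_force": force on the tool from outside, world axes, zero at the start; "torque": the same for the moment, N m; "finger_gap": opening from 0.0 (shut) to 1.0 (fully open); "grip_force": force on a finger pad.
Only numpy, scipy, OpenCV 4.12 (cv2) and the standard library are available. Lean on these libraries where they do the work, as an engineer would, in place of code of your own. Each camera call takes 0.05 s, during which the arm holds its last target. There are 200 camera calls.

TASK

Build the bead-grading stack on the weighted stand, from the bottom up: first drop the receiving pan into the stand's collar with its lugs in the slots and turn it clockwise (seen from above) to the stop, so that it is locked. Then seat the fine sieve fully home on the pan, the medium sieve on the fine one and the coarse sieve (largest holes) on top. Leave the small glass bead jar and the amber vial standing where they are.

Things in the scene. Friction and masses are not known exactly. Their poses are not given: they have to be found in the camera images.
- stand: Fixed grey round stand, 114 mm across. Origin: centre of underside, z up. Seat at z=30 mm inside an aluminium collar (90 across, top z=43) whose lip, 8 mm over the seat, leaves a 62 mm opening, 78 at two 25 mm wide slots on its +x and -x axis (gaps in the lip). From them lugs turn clockwise from above 80 degrees under the lip to a stop, against friction only; the other way is blocked.
- pan: Steel pan: plain deep cup, no holes, 56 mm across (mouth 50), 50 tall. Two foot lugs on its +x and -x axis, 12 wide, 5 high, 72 over tips; half a turn looks the same. Origin: centre of underside, z up. Enters with its x along the stand's x (play 2 mm, 5 degrees) down to stand z=30 mm, then turns 80 degrees; locked beyond 57. Grip the wall 13 to 50 mm up, from any side. 0.16 kg.
- sieve_fine: Steel sieve, 56 mm across, 36 tall; floor with about forty 4 mm holes, 12 mm under the rim. Origin: centre of underside, z up; yaw does not matter. Lowest 8 mm is a tapered spigot (36 to 47 mm across) that drops into the 50 mm mouth of pan or sieve until the shoulder rests on that rim: origin then 42 mm above the pan's origin, or 28 above the sieve's below. Grip the wall, 8 to 36 mm up. 0.14 kg.
- sieve_medium: Steel sieve, 56 mm across, 36 tall; floor with seven 10 mm holes, 12 mm under the rim. Origin: centre of underside, z up; yaw does not matter. Lowest 8 mm is a tapered spigot (36 to 47 mm across) that drops into the 50 mm mouth of pan or sieve until the shoulder rests on that rim: origin then 42 mm above the pan's origin, or 28 above the sieve's below. Grip the wall, 8 to 36 mm up. 0.14 kg.
- sieve_coarse: Steel sieve, 56 mm across, 36 tall; floor with four 18 mm holes, 12 mm under the rim. Origin: centre of underside, z up; yaw does not matter. Lowest 8 mm is a tapered spigot (36 to 47 mm across) that drops into the 50 mm mouth of pan or sieve until the shoulder rests on that rim: origin then 42 mm above the pan's origin, or 28 above the sieve's below. Grip the wall, 8 to 36 mm up. 0.14 kg.
- bead_jar: Bystander: small clear glass jar with a white cap, 44 mm in diameter, 55 mm tall, standing. Origin: centre of the underside. Leave it standing in place.
- vial: Bystander: small amber glass bottle with a brass cap, 26 mm in diameter, 50 mm tall, standing. Origin: centre of the underside. Leave it standing in place.
There are look-alikes about, which are no part of the job. What is shaped like the pan but brown is not meant. Leave any red look-alike of the sieve_medium alone.

How it is judged:
By the outcome, as a careful person would: the job done as asked, in the order asked, and still so for the second after the job is handed in, with the robot touching nothing.
It also fails if it takes over 109 s, if anything falls off the work surface, if the arm or the gripper's body presses on something with over 40 N, if the wrist force passes 120 N, or if a joint passes its speed limit or range.

## Working session

There is one attempt and no reset: what is moved stays moved. The work goes in short steps, Python scripts to look and compute and a tool call to move; the robot and the scene stay as the last step left them, time stands still between calls to the robot, and variables do not carry over. Pictures are saved under pics/ and viewed, at most 14 in all, crops included, and the job is handed in when it is done.

Besides the shell and the picture viewer there is one more tool, called after "Call:" as name(argument=value, ...), one argument or row to a line, values as JSON. jog_arm: Moves the arm, as the interface text tells. Its arguments: {"type":"object","properties":{"xyz":{"type":"array"},"turn":{"type":"array"},"grip":{"type":"array"},"newtons":{"type":"number"}},"required":["xyz","turn","grip"]}

```bash
mkdir -p pics
cat > h.py <<'E'
import numpy as np, cv2
from rig import manip
def snap(n,name=None):
    s=manip.snapshot(n); s={k:(np.array(v) if k in("pixels","R","t") else v) for k,v in s.items()}
    s["f"]=200/np.tan(np.radians(s["fov_y"])/2)
    if name: cv2.imwrite(f"pics/{name}.png",s["pixels"])
    return s
def ray(s,u,v):
    d=s["R"].T@np.array([(u-s["cx"])/s["f"],(v-s["cy"])/s["f"],1]); return -s["R"].T@s["t"],d/np.linalg.norm(d)
def plane(s,u,v,z):
    o,d=ray(s,u,v); return o+d*(z-o[2])/d[2]
def proj(s,X):
    c=s["R"]@np.array(X)+s["t"]; return c[:2]/c[2]*s["f"]+[s["cx"],s["cy"]]
def tri(a,pa,b,pb):
    o1,d1=ray(a,*pa);o2,d2=ray(b,*pb)
    k=np.linalg.lstsq(np.c_[d1,-d2],o2-o1,rcond=None)[0]
    p,q=o1+k[0]*d1,o2+k[1]*d2
    return (p+q)/2,np.linalg.norm(p-q)
E
python3 - <<'E'
from h import *
import pickle
o=manip.get_obs();print(o,manip.tip_extent)
S={n:snap(n,n+"0") for n in("top","side")}
pickle.dump(S,open("s0.pkl","wb"))
for n,s in S.items(): print(n,s["f"],s["cx"],s["cy"],-s["R"].T@s["t"],s["R"].round(3).tolist())
E
```

```text
{'clock': 0.0, 'joint_positions': array([-8.38853140e+01,  9.11158986e+00,  9.15740898e+01, -8.34122829e-04,
        7.94239110e+01, -1.20381548e+01]), 'joint_velocities': array([ 0.01505115, -0.08295351,  0.06452446, -0.02277234, -0.002686  ,
        0.03795958]), 'joint_efforts': array([ 3.91043635e-03, -3.95999944e+01, -3.31425798e+01,  1.19095016e-04,
        8.61762062e-03, -1.56955707e-05]), 'eef_pos': array([ 0.17905075, -0.5457836 ,  0.24131054]), 'orientation': array([-1.79892648e+02, -2.20549240e-02,  1.81529740e+01]), 'wrist_force': array([ 0.49122595,  0.01850081, -0.19768065]), 'torque': array([-0.03899542, -0.02869419,  0.02436224]), 'grip_force': 0.0, 'finger_gap': 1.0027893479993708} 0.011
top 456.5830616961595 323.2161940579214 193.94251112720926 [ 0.43465126 -0.00917289  0.93948599] [[0.019, -1.0, -0.003], [-0.992, -0.018, -0.122], [0.122, 0.006, -0.993]]
side 384.870747387965 324.4662667516613 199.88084462816855 [0.3554063  0.65945538 0.57622663] [[-0.961, -0.275, 0.019], [-0.187, 0.598, -0.78], [0.203, -0.753, -0.626]]
```

View pics/top0.png

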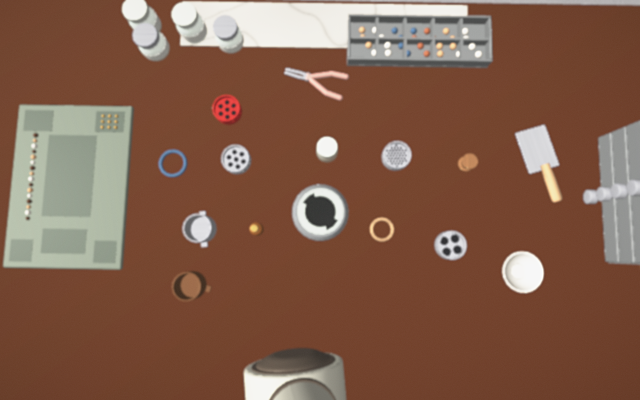

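View pics/side0.png

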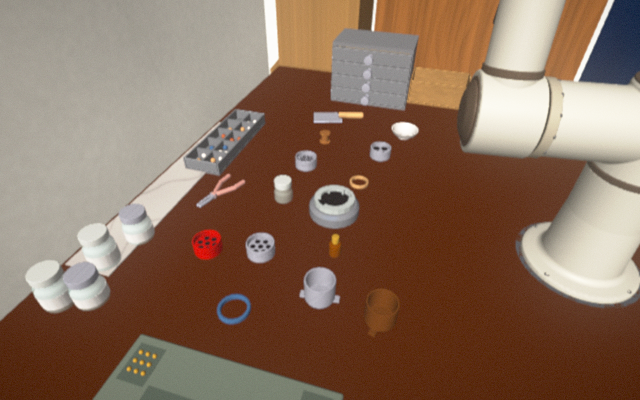

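Run:
```python
from h import *
import pickle
S=pickle.load(open("s0.pkl","rb"))
def crop(n,c,w=24): 
    p=S[n]["pixels"]; x,y=c
    return cv2.resize(p[y-w:y+w,x-w:x+w],(260,260),interpolation=cv2.INTER_CUBIC)
T=[[(199,228),(320,212),(236,159)],[(397,156),(451,245),(227,109)]]
cv2.imwrite("pics/c1.png",np.vstack([np.hstack([crop("top",c,32 if c[0]==320 else 24) for c in r]) for r in T]))
T=[[(320,288),(334,205),(261,247)],[(306,160),(381,151),(208,244)]]
cv2.imwrite("pics/c2.png",np.vstack([np.hstack([crop("side",c,32 if c[0]==334 else 24) for c in r]) for r in T]))
P={"pan":((199,228),(320,288)),"stand":((320,212),(334,205)),"med":((236,159),(261,247)),"fine":((397,156),(306,160)),"coarse":((451,245),(381,151)),"jar":((327,148),(283,190)),"vial":((255,228),(335,246))}
M={}
for n in S:
    hsv=cv2.cvtColor(S[n]["pixels"],cv2.COLOR_BGR2HSV)
    m=((hsv[...,1]<110)).astype(np.uint8)
    m=cv2.morphologyEx(m,cv2.MORPH_CLOSE,np.ones((3,3)))
    M[n]=cv2.findContours(m,cv2.RETR_EXTERNAL,cv2.CHAIN_APPROX_NONE)[0]
for k,(a,b) in P.items():
    r=[]
    for n,p in(("top",a),("side",b)):
        c=[c for c in M[n] if cv2.pointPolygonTest(c,p,True)>-6 and cv2.contourArea(c)>50]
        if not c: print(k,n,"none");continue
        h=cv2.convexHull(max(c,key=cv2.contourArea)); mo=cv2.moments(h); r.append((mo["m10"]/mo["m00"],mo["m01"]/mo["m00"])); print(k,n,np.round(r[-1],1),cv2.boundingRect(h))
    if len(r)==2:
        X,e=tri(S["top"],r[0],S["side"],r[1]); print("   ",X.round(4),"gap",round(e,4))
```

```text
pan top [199.  228.4] (181, 210, 36, 38)
pan side [319.7 288. ] (299, 266, 42, 44)
    [0.4727 0.2423 0.0282] gap 0.0001
stand top [319.5 212. ] (291, 183, 58, 59)
stand side [333.7 206.5] (309, 184, 51, 45)
    [0.5106 0.0028 0.0164] gap 0.0005
med top [235.5 158.7] (220, 143, 32, 32)
med side [260.  247.2] (245, 232, 31, 32)
    [0.616  0.1764 0.0231] gap 0.0007
fine top [395.9 155.1] (380, 140, 33, 31)
fine side [305.5 160.6] (295, 150, 22, 23)
    [ 0.6293 -0.1513  0.0218] gap 0.0013
coarse top [450.3 244.9] (433, 230, 35, 31)
coarse side [379.9 151.1] (369, 141, 23, 22)
    [ 0.4492 -0.2596  0.0213] gap 0.0006
jar top [326.4 148.7] (315, 136, 24, 27)
jar side [282.5 188.4] (273, 174, 20, 30)
    [ 0.6386 -0.009   0.0303] gap 0.0008
vial top none
vial side none
```

View pics/c1.png

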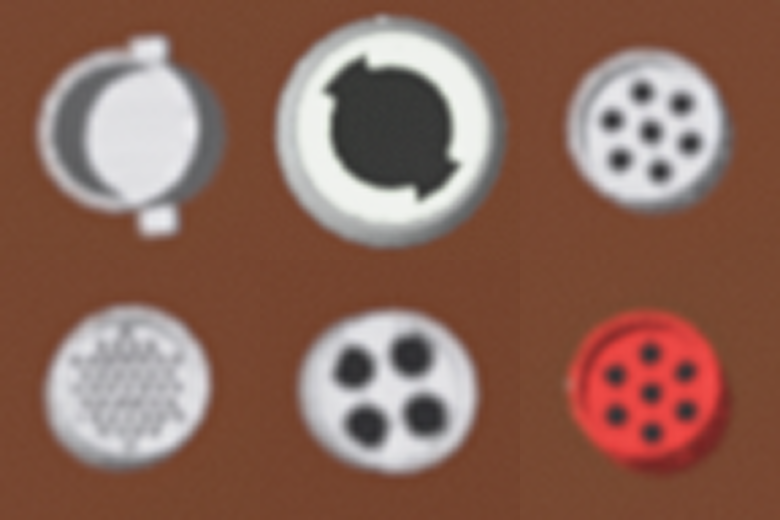

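View pics/c2.png

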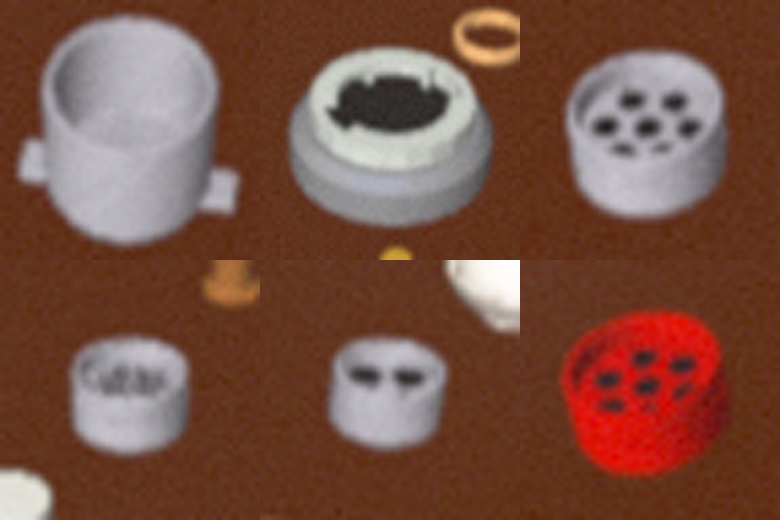

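```bash
cat >> h.py <<'E'
from scipy.spatial.transform import Rotation as Ro
def go(xyz,yaw):
    "units: first all turns (total), then all shifts (total), in the turned tool frame"
    o=manip.get_obs(); R0=Ro.from_euler("xyz",o["orientation"],degrees=True); R1=Ro.from_euler("xyz",[180,0,yaw],degrees=True)
    t=(R0.inv()*R1).as_rotvec(degrees=True)/360; s=R1.inv().apply(np.array(xyz)-o["eef_pos"])/0.075
    print("turn",t.round(4),"rows>=",np.ceil(np.linalg.norm(t)*360/10.6),"shift",s.round(3),"rows>=",np.linalg.norm(s)*75/62.5)
E
python3 - <<'E'
from h import *
import pickle
S=pickle.load(open("s0.pkl","rb"))
P={"stand":((320,212),(334,199),28),"med":((236,159),(261,247),12),"coarse":((451,245),(381,151),12)}
for k,(a,b,w) in P.items():
    r=[]
    for n,p in(("top",a),("side",b)):
        x,y=p; g=S[n]["pixels"][y-w:y+w,x-w:x+w].max(2)  # max channel: holes dark in all
        m=(g<75).astype(np.uint8)
        if k=="stand":
            N,l,st,_=cv2.connectedComponentsWithStats(m); m=(l==1+np.argmax(st[1:,4])).astype(np.uint8)
        v,u=np.nonzero(m); r.append((u.mean()+x-w,v.mean()+y-w)); print(k,n,np.round(r[-1],1),len(u))
        if k=="stand":
            Q=np.array([plane(S[n],uu+x-w,vv+y-w,0.041)[:2] for uu,vv in zip(u,v)]); c=Q.mean(0); Q=Q-c
            rad=np.hypot(*Q.T); far=Q[rad>0.0335]; an=np.arctan2(far[:,1],far[:,0])
            ev=np.linalg.eigh(np.cov(Q.T))[1][:,1]
            print("  c",c.round(4),"axis",np.degrees(np.arctan2(ev[1],ev[0]))%180,"far",np.degrees(np.angle(np.exp(2j*an).sum()))/2%180,len(far),rad.max())
    X,e=tri(S["top"],r[0],S["side"],r[1]); print("   ",X.round(4),"gap",round(e,4))
# collar top (bright) / pan lugs
s=S["top"]
hull={}
for n,p in(("top",(199,228)),("side",(320,288))):
    hsv=cv2.cvtColor(S[n]["pixels"],cv2.COLOR_BGR2HSV); m=(hsv[...,1]<110).astype(np.uint8)
    m=cv2.connectedComponents(m)[1]; m=(m==m[p[1],p[0]]).astype(np.uint8)
    body=cv2.morphologyEx(m,cv2.MORPH_OPEN,cv2.getStructuringElement(cv2.MORPH_ELLIPSE,(17,17)))
    N,l,st,c=cv2.connectedComponentsWithStats(m-body,connectivity=8); i=[1+j for j in np.argsort(-st[1:,4])[:3]]; print(n,[(c[j].round(1).tolist(),int(st[j,4])) for j in i])
    for h in i[:2]: print(plane(S[n],*c[h],0.005).round(4))
    mo=cv2.moments(body,True); hull[n]=(mo["m10"]/mo["m00"],mo["m01"]/mo["m00"])
print("pan body",tri(S["top"],hull["top"],S["side"],hull["side"]))
hsv=cv2.cvtColor(s["pixels"],cv2.COLOR_BGR2HSV)
for z in(0.0,): print("vial",plane(s,255,228,.05),"brown",plane(s,188,286,.03))
E
```

```text
stand top [319.8 211.1] 692
  c [0.5107 0.0021] axis 43.926972214990144 far 42.44705378281913 22 0.0353746600376874
stand side [333.5 198.4] 260
  c [0.5114 0.0044] axis 21.102839194035198 far 0.0 0 0.031648793178698904
    [0.5114 0.0022 0.0391] gap 0.0011
med top [236.  157.9] 13
med side [260.8 244.3] 24
    [0.6156 0.174  0.0292] gap 0.0024
coarse top [450.5 244.5] 99
coarse side [380.7 148.2] 10
    [ 0.4488 -0.2572  0.032 ] gap 0.0025
top [([204.3, 245.6], 32), ([202.7, 210.8], 18), ([182.0, 234.0], 1)]
[0.4391 0.2361 0.005 ]
[0.5099 0.243  0.005 ]
side [([337.0, 299.2], 44), ([300.5, 293.4], 26), ([335.0, 275.0], 1)]
[0.4408 0.2395 0.005 ]
[0.5076 0.2464 0.005 ]
pan body (array([0.4735594 , 0.24253121, 0.02999253]), np.float64(9.697880947550138e-05))
vial [0.47461783 0.12731527 0.05      ] brown [0.35963963 0.25759417 0.03      ]
```

```bash
python3 -c "
from h import *
go([.474,.2418,.16],18.15)"
```

```text
turn [-0.0003 -0.0001  0.    ] rows>= 1.0 shift [ 7.008 -8.754  1.085] rows>= 13.519838274494889
```

Call:
jog_arm(
  xyz=[
    [0.35,-0.438,0],
    [0.35,-0.438,0],
    [0.35,-0.438,0],
    [0.35,-0.438,0],
    [0.35,-0.438,0],
    [0.35,-0.438,0],
    [0.35,-0.438,0],
    [0.35,-0.438,0],
    [0.35,-0.438,0],
    [0.35,-0.438,0],
  ],
  turn=[
    [0,0,0],
    [0,0,0],
    [0,0,0],
    [0,0,0],
    [0,0,0],
    [0,0,0],
    [0,0,0],
    [0,0,0],
    [0,0,0],
    [0,0,0],
  ],
  grip=[-1,-1,-1,-1,-1,-1,-1,-1,-1,-1],
  newtons=40,
)

```text
clock: 1.35
eef_pos: [0.3263, -0.151, 0.242]
orientation: [-180.0, 0.0, 18.1]
wrist_force: [0.1, 0.7, -0.0]
finger_gap: 0.999
grip_force: 0.0
```

Call:
jog_arm(
  xyz=[
    [0.35,-0.438,0],
    [0.35,-0.438,0],
    [0.35,-0.438,0],
    [0.35,-0.438,0],
    [0.35,-0.438,0],
    [0.35,-0.438,0],
    [0.35,-0.438,0],
    [0.35,-0.438,0.3],
    [0.35,-0.438,0.4],
    [0.35,-0.438,0.4],
  ],
  turn=[
    [0,0,0],
    [0,0,0],
    [0,0,0],
    [0,0,0],
    [0,0,0],
    [0,0,0],
    [0,0,0],
    [0,0,0],
    [0,0,0],
    [0,0,0],
  ],
  grip=[-1,-1,-1,-1,-1,-1,-1,-1,-1,-1],
)

```text
clock: 2.6
eef_pos: [0.4735, 0.2429, 0.1586]
orientation: [180.0, 0.0, 18.2]
wrist_force: [0.5, -0.2, 0.9]
finger_gap: 1.0
grip_force: 0.0
```

Call:
jog_arm(
  xyz=[
    [0,0,0],
    [0,0,0],
  ],
  turn=[
    [0,0,0],
    [0,0,0],
  ],
  grip=[-1,-1],
)

```text
clock: 2.85
eef_pos: [0.4732, 0.2412, 0.1599]
orientation: [180.0, 0.0, 18.2]
wrist_force: [-0.5, -0.3, 0.4]
finger_gap: 1.001
grip_force: 0.0
```

```bash
python3 -c "
from h import *
go([.474,.2418,.028],18.15)
snap('side','s1')"
```

```text
turn [0.0001 0.0001 0.0001] rows>= 1.0 shift [ 0.013 -0.005  1.759] rows>= 2.1111830056073235
```

View pics/s1.png

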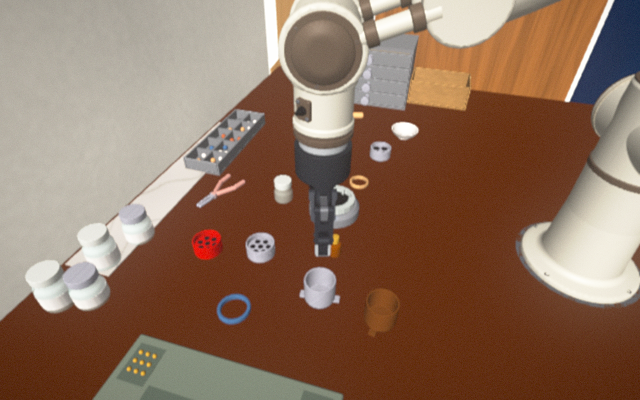

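Call:
jog_arm(
  xyz=[
    [0.01,0,0.4],
    [0,0,0.4],
    [0,0,0.4],
    [0,0,0.35],
    [0,0,0.2],
    [0,0,0],
  ],
  turn=[
    [0,0,0],
    [0,0,0],
    [0,0,0],
    [0,0,0],
    [0,0,0],
    [0,0,0],
  ],
  grip=[-1,-1,-1,-1,-1,-1],
)

```text
clock: 3.65
eef_pos: [0.4739, 0.2411, 0.0286]
orientation: [180.0, 0.0, 18.1]
wrist_force: [-0.2, 0.5, -0.5]
finger_gap: 1.002
grip_force: 0.0
```

Call:
jog_arm(
  xyz=[
    [0,0,0],
    [0,0,0],
    [0,0,0],
    [0,0,0],
    [0,0,0],
    [0,0,0],
  ],
  turn=[
    [0,0,0],
    [0,0,0],
    [0,0,0],
    [0,0,0],
    [0,0,0],
    [0,0,0],
  ],
  grip=[1,1,1,1,1,1],
  newtons=40,
)

```text
clock: 4.4
eef_pos: [0.4754, 0.242, 0.0304]
orientation: [180.0, -0.2, 18.2]
wrist_force: [-1.5, -1.7, 6.1]
finger_gap: 0.642
grip_force: 42.6
```

Call:
jog_arm(
  xyz=[
    [0,0,-0.2],
    [0,0,-0.4],
    [0,0,-0.4],
    [0,0,-0.4],
    [0,0,0],
    [0,0,0],
    [0,0,0],
    [0,0,0],
    [0,0,0],
    [0,0,0],
  ],
  turn=[
    [0,0,0],
    [0,0,0],
    [0,0,0],
    [0,0,0],
    [0,0,-0.026],
    [0,0,-0.026],
    [0,0,-0.026],
    [0,0,-0.026],
    [0,0,0],
    [0,0,0],
  ],
  grip=[1,1,1,1,1,1,1,1,1,1],
)

```text
clock: 5.65
eef_pos: [0.474, 0.2418, 0.1339]
orientation: [180.0, -0.0, 55.4]
wrist_force: [-0.0, -0.1, -1.8]
finger_gap: 0.639
grip_force: 43.0
```

```bash
python3 -c "
from h import *
print(manip.get_obs()['eef_pos'],manip.get_obs()['orientation'],manip.get_obs()['wrist_force'])
go([.511,.0025,.13],55.6)"
```

```text
[0.47400191 0.24176475 0.13391541] [ 1.79989275e+02 -1.63396438e-02  5.54429022e+01] [-0.01494752 -0.11039949 -1.83274102]
turn [ 0.     -0.     -0.0004] rows>= 1.0 shift [-2.354  2.209  0.052] rows>= 3.874241054513421
```

Call:
jog_arm(
  xyz=[
    [-0.2,0.2,0],
    [-0.35,0.33,0],
    [-0.4,0.37,0],
    [-0.4,0.37,0],
    [-0.4,0.37,0],
    [-0.35,0.33,0],
    [-0.25,0.24,0.05],
    [0,0,0],
    [0,0,0],
    [0,0,0],
  ],
  turn=[
    [0,0,0],
    [0,0,0],
    [0,0,0],
    [0,0,0],
    [0,0,0],
    [0,0,0],
    [0,0,0],
    [0,0,0],
    [0,0,0],
    [0,0,0],
  ],
  grip=[1,1,1,1,1,1,1,1,1,1],
)

```text
clock: 6.9
eef_pos: [0.511, 0.0036, 0.1299]
orientation: [-180.0, -0.0, 55.6]
wrist_force: [-0.6, -0.1, -2.0]
finger_gap: 0.644
grip_force: 43.0
```

Run:
```python
from h import *
go([.511,.0025,.13],55.6)
a=snap('top');b=snap('side')
import pickle;pickle.dump({"top":a,"side":b},open("s1.pkl","wb"))
c=lambda p,x,y,w:cv2.resize(p[y-w:y+w,x-w:x+w],(400,400),interpolation=cv2.INTER_CUBIC)
cv2.imwrite("pics/c3.png",np.hstack([c(a["pixels"],320,212,50),c(b["pixels"],334,190,50)]))
```

```text
turn [-0.     -0.      0.0001] rows>= 1.0 shift [-0.012  0.008 -0.002] rows>= 0.01779608158144351
```

View pics/c3.png

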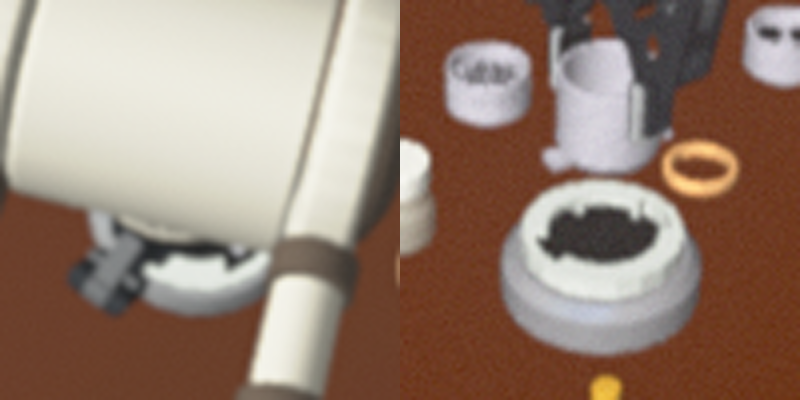

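Run:
```python
from h import *
import pickle
S=pickle.load(open("s1.pkl","rb"));s=S["side"]
f=lambda x,y,z:plane(s,284+(x-400)/4,140+y/4,z)[:2]
l,r=f(545,158,.102),f(672,134,.102); d=l-r
print("lugs",l,r,(l+r)/2,np.hypot(*d),np.degrees(np.arctan2(d[1],d[0])))
for th in(38,43,48):
  a=np.radians(th); e=[np.cos(a),np.sin(a)]; c=np.array([.511,.0030])
  for rr,z in((.039,.043),(-.039,.043)): 
    for w in(-.0125,.0125):
      p=proj(s,[*(c+np.array(e)*rr+w*np.array([-e[1],e[0]])),z]); print(th,rr,w,((p-[284,140])*4+[400,0]).round())
# expected lug tips for pan at c, yaw 43
a=np.radians(43)
for k in(1,-1): print("exp tip",((proj(s,[.511+k*.036*np.cos(a),.0025+k*.036*np.sin(a),.102])-[284,140])*4+[400,0]).round())
# blow-up of collar
p=s["pixels"][178:222,308:360]; cv2.imwrite("pics/c4.png",cv2.resize(p,(780,660),interpolation=cv2.INTER_CUBIC)[:600])
```

```text
lugs [0.53665225 0.02577585] [ 0.47760333 -0.01608497] [0.50712779 0.00484544] 0.07238164562897637 35.3334949902642
38 0.039 -0.0125 [526. 231.]
38 0.039 0.0125 [542. 258.]
38 -0.039 -0.0125 [653. 202.]
38 -0.039 0.0125 [672. 227.]
43 0.039 -0.0125 [527. 235.]
43 0.039 0.0125 [547. 261.]
43 -0.039 -0.0125 [649. 199.]
43 -0.039 0.0125 [671. 223.]
48 0.039 -0.0125 [528. 239.]
48 0.039 0.0125 [552. 264.]
48 -0.039 -0.0125 [644. 196.]
48 -0.039 0.0125 [669. 219.]
exp tip [543. 159.]
exp tip [662. 126.]
```

View pics/c4.png

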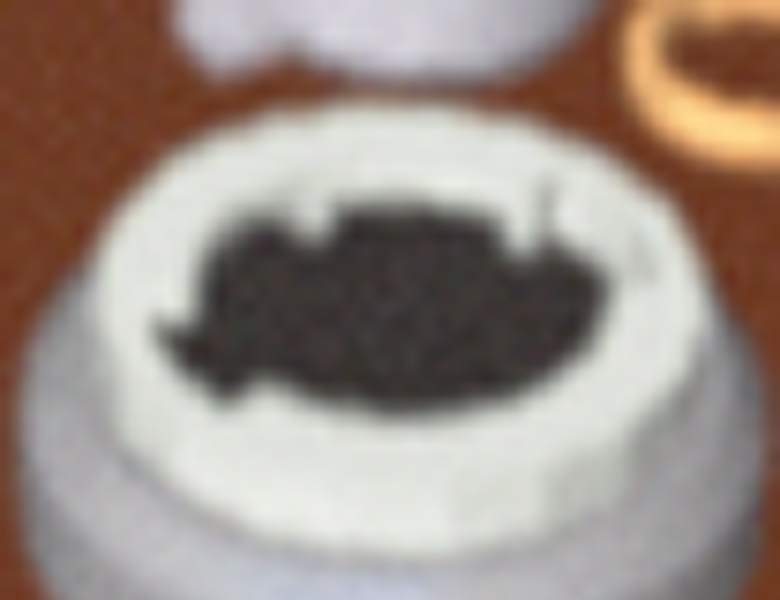

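Run:
```python
from h import *
import pickle
S=pickle.load(open("s1.pkl","rb"));s=S["side"]
p=s["pixels"][148:188,314:366]; cv2.imwrite("pics/c5.png",cv2.resize(p,(780,600),interpolation=cv2.INTER_CUBIC))
for yaw in(36,40,44):
  a=np.radians(yaw)
  for k in(1,-1):
    for rr in(.028,.036):
      print(yaw,k*rr,[((proj(s,[.511+k*rr*np.cos(a)-w*np.sin(a),.003+k*rr*np.sin(a)+w*np.cos(a),z])-[314,148])*15+7).round().tolist() for w,z in((-.006,.1),(.006,.1),(-.006,.105),(.006,.105))])
print("base centre",((proj(s,[.511,.003,.1])-[314,148])*15+7).round(),"rim centre",((proj(s,[.511,.003,.15])-[314,148])*15+7).round())
```

```text
36 0.028 [[119.0, 446.0], [148.0, 493.0], [120.0, 418.0], [149.0, 464.0]]
36 0.036 [[66.0, 457.0], [94.0, 504.0], [66.0, 428.0], [95.0, 475.0]]
36 -0.028 [[483.0, 375.0], [515.0, 421.0], [485.0, 347.0], [517.0, 392.0]]
36 -0.036 [[534.0, 365.0], [567.0, 411.0], [536.0, 337.0], [569.0, 382.0]]
40 0.028 [[122.0, 455.0], [156.0, 500.0], [122.0, 426.0], [157.0, 471.0]]
40 0.036 [[70.0, 467.0], [104.0, 513.0], [70.0, 438.0], [104.0, 484.0]]
40 -0.028 [[475.0, 369.0], [512.0, 413.0], [477.0, 340.0], [514.0, 384.0]]
40 -0.036 [[524.0, 357.0], [562.0, 401.0], [526.0, 328.0], [564.0, 372.0]]
44 0.028 [[125.0, 463.0], [165.0, 507.0], [126.0, 434.0], [165.0, 478.0]]
44 0.036 [[75.0, 477.0], [114.0, 522.0], [75.0, 448.0], [115.0, 493.0]]
44 -0.028 [[466.0, 362.0], [508.0, 405.0], [468.0, 334.0], [510.0, 376.0]]
44 -0.036 [[514.0, 349.0], [556.0, 391.0], [516.0, 320.0], [558.0, 362.0]]
base centre [318. 434.] rim centre [331. 136.]
```

View pics/c5.png

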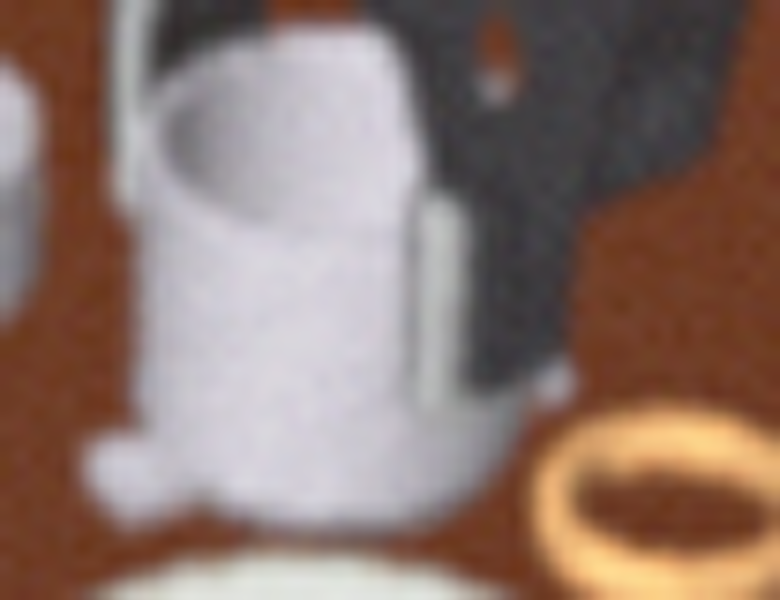

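```bash
python3 -c "
from h import *
go([.5117,.0036,.0745],55.4)"
```

```text
turn [ 0.     -0.      0.0007] rows>= 1.0 shift [0.007 0.005 0.738] rows>= 0.8861925195088505
```

Call:
jog_arm(
  xyz=[
    [0.007,0.005,0.1],
    [0,0,0.2],
    [0,0,0.2],
    [0,0,0.15],
    [0,0,0.088],
    [0,0,0],
  ],
  turn=[
    [0,0,0],
    [0,0,0],
    [0,0,0],
    [0,0,0],
    [0,0,0],
    [0,0,0],
  ],
  grip=[1,1,1,1,1,1],
)

```text
clock: 7.75
eef_pos: [0.5114, 0.0029, 0.0738]
orientation: [-179.9, 0.0, 55.6]
wrist_force: [0.0, -0.3, -1.0]
finger_gap: 0.64
grip_force: 43.0
```

Call:
jog_arm(
  xyz=[
    [0,0,0.04],
    [0,0,0.04],
    [0,0,0],
  ],
  turn=[
    [0,0,0],
    [0,0,0],
    [0,0,0],
  ],
  grip=[1,1,1],
)

```text
clock: 8.12
eef_pos: [0.5117, 0.0029, 0.0684]
orientation: [-180.0, 0.0, 55.6]
wrist_force: [-0.1, 0.7, -2.5]
finger_gap: 0.638
grip_force: 43.0
```

Call:
jog_arm(
  xyz=[
    [0,0,0.03],
    [0,0,0.03],
    [0,0,0.03],
    [0,0,0.01],
    [0,0,0],
    [0,0,0],
  ],
  turn=[
    [0,0,0],
    [0,0,0],
    [0,0,0],
    [0,0,0],
    [0,0,0],
    [0,0,0],
  ],
  grip=[1,1,1,1,1,1],
)

```text
clock: 8.88
eef_pos: [0.5119, 0.0028, 0.061]
orientation: [180.0, -0.0, 55.6]
wrist_force: [0.5, 0.3, -1.4]
finger_gap: 0.638
grip_force: 43.0
```

Call:
jog_arm(
  xyz=[
    [0,0,0.012],
    [0,0,0],
    [0,0,0],
  ],
  turn=[
    [0,0,0],
    [0,0,0],
    [0,0,0],
  ],
  grip=[1,1,1],
)

```text
clock: 9.25
eef_pos: [0.5119, 0.0027, 0.0604]
orientation: [180.0, -0.0, 55.6]
wrist_force: [-1.6, 0.5, 2.6]
finger_gap: 0.644
grip_force: 43.3
```

Call:
jog_arm(
  xyz=[
    [0,0,0],
    [0,0,0],
    [0,0,0],
    [0,0,0],
    [0,0,0],
    [0,0,0],
    [0,0,0],
    [0,0,0],
    [0,0,0],
    [0,0,0],
  ],
  turn=[
    [0,0,0.02],
    [0,0,0.025],
    [0,0,0.025],
    [0,0,0.025],
    [0,0,0.025],
    [0,0,0.025],
    [0,0,0.025],
    [0,0,0.025],
    [0,0,0],
    [0,0,0],
  ],
  grip=[1,1,1,1,1,1,1,1,1,1],
)

```text
clock: 10.5
eef_pos: [0.5123, 0.0028, 0.0604]
orientation: [-180.0, -0.1, -14.5]
wrist_force: [1.7, -0.2, 1.8]
finger_gap: 0.638
grip_force: 43.4
```

```bash
python3 -c "
from h import *
o=manip.get_obs();print(o['torque'],o['wrist_force'],o['orientation'])"
```

```text
[-0.02319161 -0.11824829  0.02434113] [ 1.72150828 -0.19032064  1.81745747] [-1.79992429e+02 -6.79887675e-02 -1.44645175e+01]
```

Turned 70° with no resistance; on to the stop in small steps.

Call:
jog_arm(
  xyz=[
    [0,0,0],
    [0,0,0],
    [0,0,0],
    [0,0,0],
    [0,0,0],
    [0,0,0],
  ],
  turn=[
    [0,0,0.012],
    [0,0,0.012],
    [0,0,0.01],
    [0,0,0.006],
    [0,0,0],
    [0,0,0],
  ],
  grip=[1,1,1,1,1,1],
)

```text
clock: 11.25
eef_pos: [0.5114, 0.0018, 0.0605]
orientation: [179.8, -0.0, -28.5]
wrist_force: [-4.3, -4.9, 4.8]
finger_gap: 0.636
grip_force: 52.6
```

```bash
python3 -c "
from h import *
o=manip.get_obs();print(o['torque'],o['wrist_force'],o['orientation'])"
```

```text
[-0.67134665  0.57135198  2.04397843] [-4.26819393 -4.94825347  4.76756118] [ 1.79786572e+02 -2.51971206e-02 -2.85352243e+01]
```

Call:
jog_arm(
  xyz=[
    [0,0,0],
    [0,0,0],
    [0,0,0],
    [0,0,0],
    [0,0,-0.2],
    [0,0,-0.5],
    [0,0,-0.6],
    [0,0,-0.6],
    [0,0,-0.5],
  ],
  turn=[
    [0,0,-0.002],
    [0,0,0],
    [0,0,0],
    [0,0,0],
    [0,0,0],
    [0,0,0],
    [0,0,0],
    [0,0,0],
    [0,0,0],
  ],
  grip=[-1,-1,-1,-1,-1,-1,-1,-1,-1],
)

```text
clock: 12.38
eef_pos: [0.5122, 0.0028, 0.2434]
orientation: [-179.9, -0.2, -28.3]
wrist_force: [0.8, 0.8, 0.5]
finger_gap: 1.005
grip_force: 0.0
```

```bash
python3 -c "
from h import *
# fine sieve next
go([.629,-.1505,.24],-10)
o=manip.get_obs();print(o['joint_positions'].round(1))"
```

```text
turn [-0.0001 -0.0005 -0.0508] rows>= 2.0 shift [1.889 1.743 0.045] rows>= 3.084774819308339
[-13.2  -0.5 101.5   0.   78.8 105.1]
```

```bash
python3 -c "
from h import *
go([.629,-.1515,.14],-28.3)"
```

```text
turn [-0.0001 -0.0005  0.0001] rows>= 1.0 shift [2.347 1.073 1.378] rows>= 3.511111325486139
```

Call:
jog_arm(
  xyz=[
    [0.3,0.14,0],
    [0.5,0.23,0],
    [0.5,0.23,0.2],
    [0.5,0.23,0.4],
    [0.35,0.15,0.4],
    [0.197,0.093,0.378],
    [0,0,0],
    [0,0,0],
  ],
  turn=[
    [0,0,0],
    [0,0,0],
    [0,0,0],
    [0,0,0],
    [0,0,0],
    [0,0,0],
    [0,0,0],
    [0,0,0],
  ],
  grip=[-1,-1,-1,-1,-1,-1,-1,-1],
)

```text
clock: 13.38
eef_pos: [0.6291, -0.1512, 0.1385]
orientation: [-180.0, -0.1, -28.3]
wrist_force: [0.0, -0.1, 0.2]
finger_gap: 0.999
grip_force: 0.0
```

Run:
```python
from h import *
go([.629,-.1515,.021],-28.3)
a=snap('top');b=snap('side')
c=lambda p,x,y,w:cv2.resize(p[y-w:y+w,x-w:x+w],(400,400),interpolation=cv2.INTER_CUBIC)
cv2.imwrite("pics/c6.png",np.hstack([c(a["pixels"],320,212,40),c(b["pixels"],325,180,50)]))
```

```text
turn [-0.0001 -0.0003  0.0001] rows>= 1.0 shift [1.000e-03 5.000e-03 1.567e+00] rows>= 1.88031473337772
```

View pics/c6.png

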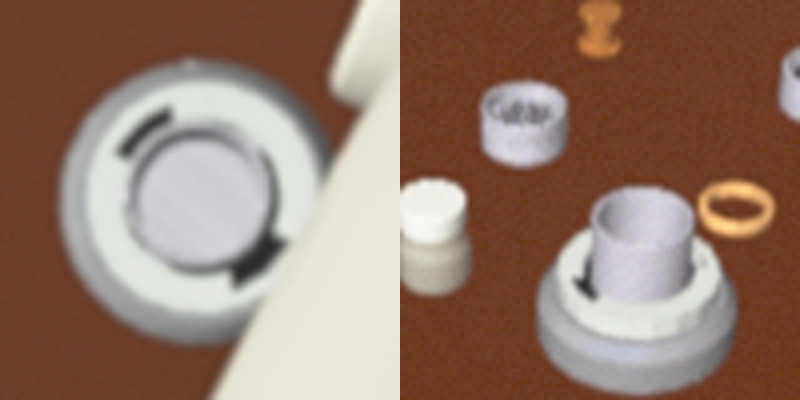

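Call:
jog_arm(
  xyz=[
    [0,0,0.4],
    [0,0,0.4],
    [0,0,0.4],
    [0,0,0.25],
    [0,0,0.1],
    [0,0,0],
  ],
  turn=[
    [0,0,0],
    [0,0,0],
    [0,0,0],
    [0,0,0],
    [0,0,0],
    [0,0,0],
  ],
  grip=[-1,-1,-1,-1,-1,-1],
)

```text
clock: 14.22
eef_pos: [0.629, -0.1515, 0.021]
orientation: [-180.0, -0.0, -28.3]
wrist_force: [-0.9, 0.1, -0.2]
finger_gap: 0.997
grip_force: 0.0
```

Call:
jog_arm(
  xyz=[
    [0,0,0],
    [0,0,0],
    [0,0,0],
    [0,0,0],
    [0,0,0],
    [0,0,0],
  ],
  turn=[
    [0,0,0],
    [0,0,0],
    [0,0,0],
    [0,0,0],
    [0,0,0],
    [0,0,0],
  ],
  grip=[1,1,1,1,1,1],
  newtons=40,
)

```text
clock: 14.98
eef_pos: [0.6297, -0.1519, 0.022]
orientation: [-180.0, -0.1, -28.3]
wrist_force: [-1.1, -0.4, 5.6]
finger_gap: 0.641
grip_force: 42.9
```

Call:
jog_arm(
  xyz=[
    [0,0,-0.2],
    [0,0,-0.4],
    [0,0,-0.5],
    [0,0,-0.5],
    [0,0,-0.4],
    [0,0,0],
    [0,0,0],
  ],
  turn=[
    [0,0,0],
    [0,0,0],
    [0,0,0],
    [0,0,0],
    [0,0,0],
    [0,0,0],
    [0,0,0],
  ],
  grip=[1,1,1,1,1,1,1],
)

```text
clock: 15.85
eef_pos: [0.6277, -0.151, 0.1689]
orientation: [180.0, 0.1, -28.3]
wrist_force: [-0.4, 0.3, -2.0]
finger_gap: 0.641
grip_force: 42.6
```

Run:
```python
from h import *
import pickle
s=pickle.load(open("s0.pkl","rb"))
# pan rim mouth in the fresh images
a=snap("top");b=snap("side")
print("top mouth @.08",plane(a,280+202/5-.4,172+200/5-.4,.08))
print("side rim @.08",plane(b,275+(642-400)/4-.4,130+208/4-.4,.08))
print(tri(a,(320.0,211.6),b,(335.1,181.6)))
go([.512,.003,.158],-28.3)
cv2.imwrite("pics/c7.png",cv2.resize(b["pixels"][60:220,240:440],(800,600)))
```

```text
top mouth @.08 [0.50642257 0.00111013 0.08      ]
side rim @.08 [ 0.51179506 -0.00588237  0.08      ]
(array([0.50799061, 0.00139112, 0.08550967]), np.float64(0.0041006168466007735))
turn [0.0001 0.0006 0.    ] rows>= 1.0 shift [-2.327 -1.078  0.134] rows>= 3.0816739653005443
```

View pics/c7.png

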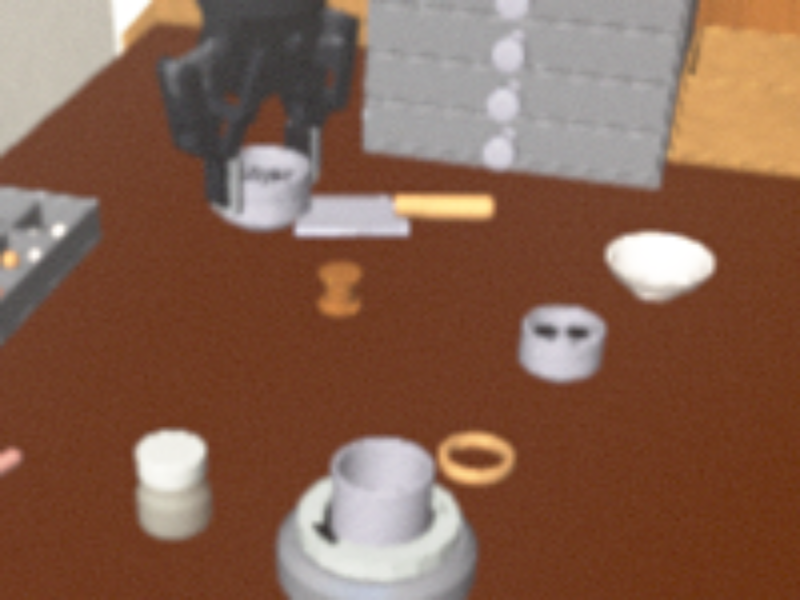

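Run:
```python
from h import *
a=snap("top");b=snap("side")
print("side rim",plane(b,335.6,184.1,.08),"pred px",proj(b,[.5115,.0025,.08]))
# top: pan interior/steel = not collar-bright, inside gap ring
g=cv2.cvtColor(a["pixels"],cv2.COLOR_BGR2HSV); p=a["pixels"]
for z,n in((.08,"rim"),(.033,"floor")): print(n,"pred top px",proj(a,[.5115,.0025,z]))
print("\n".join(" ".join(f"{x:3d}" for x in r) for r in p[192:232:2,300:342:2].max(2)))
```

```text
side rim [0.50840738 0.00271422 0.08      ] pred px [334.24979834 183.79007439]
rim pred top px [319.31665277 208.90653447]
floor pred top px [319.59574001 211.0151996 ]
131 156 160 179 212 225 216 215 227 227 226 224 227 226 226 224 211 165 120  94 100
161 166 194 225 219 174 114 163 225 223 222 222 224 226 227 227 227 221 180 123  93
169 185 224 215 139  67  81 156 194 190 185 181 186 202 221 226 227 227 223 179 113
179 221 217 136  66 126 160 145 126 115 119 127 152 174 197 219 226 227 226 218 154
209 222 148  66 136 158 116 124 159 173 175 167 151 148 180 203 219 226 227 226 202
223 203 105 113 166 116 157 198 207 211 213 210 202 186 168 190 168 220 227 227 223
226 225 202 178 126 154 205 210 208 207 208 211 210 209 196 184 158 171 227 227 226
227 228 223 175 134 203 210 209 209 207 206 207 210 210 209 194 183 139 222 228 227
227 227 218 156 170 210 211 208 209 208 208 206 207 210 211 206 191 125 215 227 228
228 226 220 154 195 208 210 211 209 208 209 208 207 207 209 210 195 125 200 228 227
228 225 211 155 198 209 207 208 211 210 208 209 208 207 209 210 205 119 198 227 228
228 227 204 167 193 209 208 208 209 212 211 210 208 207 209 209 193 106 210 227 227
227 227 217 177 189 206 207 208 209 209 212 213 211 209 209 208 164 121 224 229 225
227 228 223 172 190 207 206 206 210 210 210 213 213 212 207 192 111 118 209 226 221
225 228 228 214 167 199 207 206 205 209 211 211 213 215 197 143  58  56 113 203 219
209 228 228 226 210 189 189 195 203 205 209 211 207 192 133  71  49  63 160 217 222
176 222 229 228 227 221 193 161 167 175 174 168 139 100  59  47  55 136 217 221 226
164 196 225 228 228 227 224 199 161 141 131 143 161 100  45  71 130 211 222 223 229
165 165 194 224 228 229 228 229 226 225 224 225 227 144 109 179 224 224 222 227 231
155 161 164 186 220 227 228 228 229 229 228 228 228 208 213 225 215 217 225 230 232
```

```bash
python3 -c "
from h import *
go([.509,.0018,.128],-28.3)"
```

```text
turn [0.     0.0005 0.    ] rows>= 1.0 shift [-2.36  -1.044  0.54 ] rows>= 3.1633226230107074
```

Call:
jog_arm(
  xyz=[
    [-0.2,-0.1,0],
    [-0.4,-0.18,0],
    [-0.5,-0.22,0],
    [-0.5,-0.22,0],
    [-0.4,-0.18,0.1],
    [-0.25,-0.1,0.2],
    [-0.11,-0.044,0.24],
    [0,0,0],
    [0,0,0],
  ],
  turn=[
    [0,0,0],
    [0,0,0],
    [0,0,0],
    [0,0,0],
    [0,0,0],
    [0,0,0],
    [0,0,0],
    [0,0,0],
    [0,0,0],
  ],
  grip=[1,1,1,1,1,1,1,1,1],
)

```text
clock: 17.18
eef_pos: [0.5104, 0.001, 0.1304]
orientation: [-180.0, -0.0, -28.3]
wrist_force: [1.1, 0.6, -1.1]
finger_gap: 0.638
grip_force: 42.6
```

Run:
```python
from h import *
go([.509,.0018,.094],-28.3)
b=snap("side")
cv2.imwrite("pics/c8.png",cv2.resize(b["pixels"][130:230,285:385],(600,600),interpolation=cv2.INTER_CUBIC))
q=lambda X:((proj(b,X)-[285,130])*6+2.5).round()
o=manip.get_obs()["eef_pos"]
print("sieve rim centre pred",q([o[0],o[1],o[2]+.014]),"pan rim pred",q([.509,.0018,.08]))
for i in(175,178,181,184,187,190,193,196,199,202): print(i,b["pixels"][i,300:370:1].max(1).tolist())
```

```text
turn [-0.     -0.0001  0.    ] rows>= 1.0 shift [-0.022 -0.     0.485] rows>= 0.5828582883069287
sieve rim centre pred [308. 172.] pan rim pred [305. 325.]
175 [114, 113, 112, 112, 109, 111, 111, 110, 111, 112, 110, 113, 112, 108, 112, 114, 112, 111, 110, 110, 114, 116, 110, 113, 116, 123, 140, 163, 184, 198, 210, 224, 221, 221, 222, 221, 220, 220, 219, 212, 205, 194, 187, 177, 164, 146, 128, 118, 112, 112, 109, 111, 121, 132, 142, 159, 167, 188, 193, 192, 184, 161, 149, 130, 116, 109, 113, 108, 109, 113]
178 [111, 111, 111, 113, 112, 115, 111, 112, 107, 117, 113, 110, 113, 112, 111, 113, 111, 110, 113, 113, 112, 118, 113, 110, 112, 121, 126, 142, 163, 169, 177, 198, 206, 204, 207, 210, 209, 211, 211, 207, 196, 192, 184, 161, 136, 116, 107, 117, 111, 128, 172, 210, 204, 198, 208, 227, 226, 222, 228, 233, 239, 245, 242, 237, 238, 228, 199, 149, 119, 112]
181 [113, 111, 108, 111, 116, 114, 114, 112, 113, 111, 111, 111, 110, 112, 110, 116, 113, 111, 115, 110, 110, 110, 115, 137, 163, 156, 140, 143, 163, 172, 178, 192, 198, 199, 204, 209, 214, 216, 219, 220, 219, 217, 213, 211, 202, 197,
[... 1902 characters left out ...]
13, 113, 112, 111, 112, 115, 114, 116, 111, 111, 122, 132, 143, 161, 184, 222, 227, 220, 177, 161, 135, 82, 102, 164, 188, 201, 207, 211, 217, 219, 218, 218, 221, 220, 220, 217, 212, 208, 201, 193, 192, 182, 177, 164, 151, 133, 116, 120, 175, 220, 226, 225, 227, 226, 206, 152, 110, 108, 112, 112, 112, 112, 111, 115, 114, 112, 111, 113, 116, 112]
202 [112, 114, 113, 112, 115, 112, 111, 115, 115, 124, 145, 152, 158, 162, 172, 195, 215, 225, 217, 163, 101, 63, 74, 124, 178, 203, 211, 215, 216, 221, 217, 219, 219, 217, 213, 214, 211, 205, 203, 192, 185, 180, 166, 159, 155, 160, 191, 212, 224, 227, 227, 226, 224, 196, 156, 151, 140, 120, 108, 112, 114, 113, 114, 115, 114, 112, 110, 113, 112, 113]
```

View pics/c8.png

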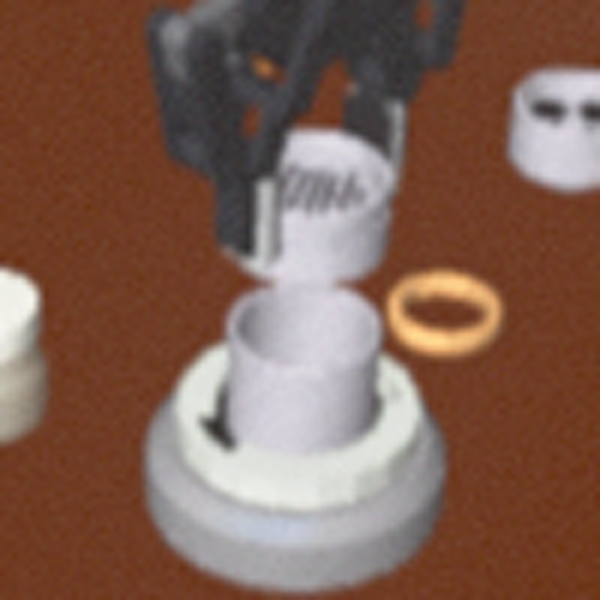

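Call:
jog_arm(
  xyz=[
    [0.024,0,0],
    [0,0,0.1],
    [0,0,0.1],
    [0,0,0.1],
    [0,0,0.07],
    [0,0,0.04],
    [0,0,0.03],
    [0,0,0],
    [0,0,0],
  ],
  turn=[
    [0,0,0],
    [0,0,0],
    [0,0,0],
    [0,0,0],
    [0,0,0],
    [0,0,0],
    [0,0,0],
    [0,0,0],
    [0,0,0],
  ],
  grip=[1,1,1,1,1,1,1,1,1],
)

```text
clock: 18.35
eef_pos: [0.5117, 0.0005, 0.0972]
orientation: [-180.0, -0.0, -28.3]
wrist_force: [-0.7, 1.0, -0.5]
finger_gap: 0.642
grip_force: 42.6
```

Call:
jog_arm(
  xyz=[
    [0,0,0.02],
    [0,0,0.02],
    [0,0,0.01],
    [0,0,0],
    [0,0,0],
  ],
  turn=[
    [0,0,0],
    [0,0,0],
    [0,0,0],
    [0,0,0],
    [0,0,0],
  ],
  grip=[1,1,1,1,1],
)

```text
clock: 18.98
eef_pos: [0.5118, 0.0008, 0.0944]
orientation: [-180.0, -0.0, -28.3]
wrist_force: [-4.1, 2.0, 8.6]
finger_gap: 0.639
grip_force: 43.7
```

Call:
jog_arm(
  xyz=[
    [-0.012,0,0],
    [0,0,0.005],
    [0,0,0],
  ],
  turn=[
    [0,0,0],
    [0,0,0],
    [0,0,0],
  ],
  grip=[1,1,1],
)

```text
clock: 19.35
eef_pos: [0.5113, 0.0011, 0.0942]
orientation: [-180.0, -0.1, -28.3]
wrist_force: [-3.8, 1.5, 8.1]
finger_gap: 0.635
grip_force: 43.6
```

Call:
jog_arm(
  xyz=[
    [0,0,0],
    [0,0,0],
    [0,0,0],
    [0,0,0],
    [0,0,-0.2],
    [0,0,-0.5],
    [0,0,-0.6],
    [0,0,-0.5],
    [0,0,0],
  ],
  turn=[
    [0,0,0],
    [0,0,0],
    [0,0,0],
    [0,0,0],
    [0,0,0],
    [0,0,0],
    [0,0,0],
    [0,0,0],
    [0,0,0],
  ],
  grip=[-1,-1,-1,-1,-1,-1,-1,-1,-1],
)

```text
clock: 20.48
eef_pos: [0.5131, 0.0005, 0.2328]
orientation: [-179.9, -0.5, -28.3]
wrist_force: [-0.4, -0.4, -0.1]
finger_gap: 1.005
grip_force: 0.0
```

```bash
python3 -c "
from h import *
go([.6162,.1758,.14],-28.3)"
```

```text
turn [-0.0004 -0.0014  0.0001] rows>= 1.0 shift [ 0.102 -2.71   1.238] rows>= 3.577502228069785
```

Call:
jog_arm(
  xyz=[
    [0.015,-0.3,0],
    [0.015,-0.5,0],
    [0.015,-0.6,0],
    [0.015,-0.6,0.3],
    [0.02,-0.45,0.4],
    [0.022,-0.26,0.538],
    [0,0,0],
    [0,0,0],
  ],
  turn=[
    [0,0,0],
    [0,0,0],
    [0,0,0],
    [0,0,0],
    [0,0,0],
    [0,0,0],
    [0,0,0],
    [0,0,0],
  ],
  grip=[-1,-1,-1,-1,-1,-1,-1,-1],
)

```text
clock: 21.48
eef_pos: [0.614, 0.1758, 0.1361]
orientation: [-180.0, -0.0, -28.3]
wrist_force: [-0.2, -0.4, 0.3]
finger_gap: 1.007
grip_force: 0.0
```

Run:
```python
from h import *
go([.6162,.1758,.021],-28.3)
a=snap("top");b=snap("side")
c=lambda p,x,y,w:cv2.resize(p[y-w:y+w,x-w:x+w],(400,400),interpolation=cv2.INTER_CUBIC)
cv2.imwrite("pics/c9.png",np.hstack([c(a["pixels"],310,200,50),c(b["pixels"],325,180,50)]))
print("pred sieve rim side",(proj(b,[.5095,.0015,.108])-[275,130])*4+[401.5,1.5],"top",(proj(a,[.5095,.0015,.108])-[260,150])*4+1.5)
```

```text
turn [-0.     -0.0001  0.    ] rows>= 1.0 shift [ 0.027 -0.014  1.534] rows>= 1.841285489387639
pred sieve rim side [644.46627293 173.89879429] top [240.14428568 236.05275682]
```

View pics/c9.png

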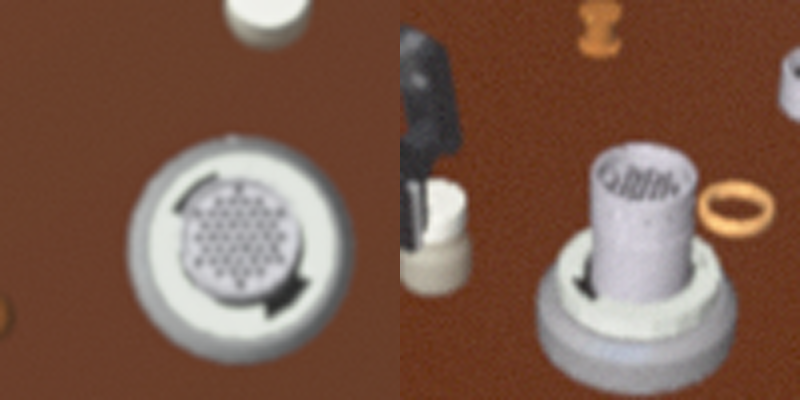

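Call:
jog_arm(
  xyz=[
    [0.02,-0.01,0.4],
    [0,0,0.4],
    [0,0,0.4],
    [0,0,0.23],
    [0,0,0.1],
    [0,0,0],
    [0,0,0],
  ],
  turn=[
    [0,0,0],
    [0,0,0],
    [0,0,0],
    [0,0,0],
    [0,0,0],
    [0,0,0],
    [0,0,0],
  ],
  grip=[-1,-1,-1,-1,-1,-1,-1],
)

```text
clock: 22.45
eef_pos: [0.6165, 0.1763, 0.0217]
orientation: [-179.9, -0.1, -28.3]
wrist_force: [-0.6, 0.4, 0.6]
finger_gap: 0.996
grip_force: 0.0
```

Call:
jog_arm(
  xyz=[
    [0,0,0],
    [0,0,0],
    [0,0,0],
    [0,0,0],
    [0,0,0],
    [0,0,0],
  ],
  turn=[
    [0,0,0],
    [0,0,0],
    [0,0,0],
    [0,0,0],
    [0,0,0],
    [0,0,0],
  ],
  grip=[1,1,1,1,1,1],
)

```text
clock: 23.2
eef_pos: [0.6161, 0.1763, 0.0213]
orientation: [-180.0, -0.1, -28.3]
wrist_force: [-0.4, -1.0, 5.6]
finger_gap: 0.644
grip_force: 42.9
```

Call:
jog_arm(
  xyz=[
    [0,0,-0.2],
    [0,0,-0.4],
    [0,0,-0.5],
    [0,0,-0.5],
    [0,0,-0.5],
    [0,0,-0.2],
    [0,0,0],
    [0,0,0],
  ],
  turn=[
    [0,0,0],
    [0,0,0],
    [0,0,0],
    [0,0,0],
    [0,0,0],
    [0,0,0],
    [0,0,0],
    [0,0,0],
  ],
  grip=[1,1,1,1,1,1,1,1],
)

```text
clock: 24.2
eef_pos: [0.6142, 0.1761, 0.1904]
orientation: [179.9, 0.2, -28.3]
wrist_force: [0.1, -0.2, -2.7]
finger_gap: 0.638
grip_force: 42.9
```

```bash
python3 -c "
from h import *
go([.5105,.001,.165],-28.3)"
```

```text
turn [0.0003 0.0005 0.    ] rows>= 1.0 shift [-0.11   2.712  0.338] rows>= 3.2818368527492705
```

Call:
jog_arm(
  xyz=[
    [-0.01,0.25,0],
    [-0.02,0.4,0],
    [-0.02,0.5,0],
    [-0.02,0.5,0],
    [-0.02,0.5,0.1],
    [-0.02,0.36,0.1],
    [0,0.202,0.1],
    [0,0,0.038],
    [0,0,0],
    [0,0,0],
  ],
  turn=[
    [0,0,0],
    [0,0,0],
    [0,0,0],
    [0,0,0],
    [0,0,0],
    [0,0,0],
    [0,0,0],
    [0,0,0],
    [0,0,0],
    [0,0,0],
  ],
  grip=[1,1,1,1,1,1,1,1,1,1],
)

```text
clock: 25.45
eef_pos: [0.5123, 0.0017, 0.1676]
orientation: [-180.0, -0.0, -28.2]
wrist_force: [0.2, 0.4, -1.9]
finger_gap: 0.64
grip_force: 42.9
```

Run:
```python
from h import *
go([.5105,.001,.122],-28.3)
b=snap("side");p=b["pixels"]
# side edges of lower wall of held sieve and of stack: print right/left steel edges per row
hsv=cv2.cvtColor(p,cv2.COLOR_BGR2HSV); m=(hsv[...,1]<90)&(p.max(2)>110)
for v in range(150,182,3):
    u=np.nonzero(m[v,310:350])[0]+310; print(v,u.min() if len(u) else None,u.max() if len(u) else None)
for z in(.125,.153,.09): print(z,proj(b,[.5105,.001,z]))
```

```text
turn [-0.0001 -0.0001  0.0002] rows>= 1.0 shift [-0.016  0.02   0.608] rows>= 0.7303625735096593
150 327 349
153 327 348
156 321 348
159 324 346
162 331 340
165 332 337
168 325 345
171 323 348
174 322 349
177 322 348
180 322 348
0.125 [335.64703021 166.2365782 ]
0.153 [336.15826499 154.88717203]
0.09 [335.03829015 179.75060031]
```

Call:
jog_arm(
  xyz=[
    [-0.016,0.015,0.05],
    [0,0,0.15],
    [0,0,0.15],
    [0,0,0.1],
    [0,0,0.05],
    [0,0,0.03],
    [0,0,0.03],
    [0,0,0],
    [0,0,0],
  ],
  turn=[
    [0,0,0],
    [0,0,0],
    [0,0,0],
    [0,0,0],
    [0,0,0],
    [0,0,0],
    [0,0,0],
    [0,0,0],
    [0,0,0],
  ],
  grip=[1,1,1,1,1,1,1,1,1],
)

```text
clock: 26.62
eef_pos: [0.5103, 0.0006, 0.1256]
orientation: [-180.0, -0.0, -28.3]
wrist_force: [-0.1, -0.4, -2.0]
finger_gap: 0.639
grip_force: 43.0
```

Call:
jog_arm(
  xyz=[
    [0,0,0.02],
    [0,0,0.02],
    [0,0,0.01],
    [0,0,0],
    [0,0,0],
  ],
  turn=[
    [0,0,0],
    [0,0,0],
    [0,0,0],
    [0,0,0],
    [0,0,0],
  ],
  grip=[1,1,1,1,1],
)

```text
clock: 27.25
eef_pos: [0.5102, 0.0007, 0.1216]
orientation: [-180.0, -0.0, -28.3]
wrist_force: [0.1, 0.1, -1.9]
finger_gap: 0.645
grip_force: 43.0
```

Call:
jog_arm(
  xyz=[
    [0,0,0.01],
    [0,0,0.01],
    [0,0,0],
    [0,0,0],
  ],
  turn=[
    [0,0,0],
    [0,0,0],
    [0,0,0],
    [0,0,0],
  ],
  grip=[1,1,1,1],
)

```text
clock: 27.75
eef_pos: [0.5106, 0.0006, 0.1212]
orientation: [-180.0, -0.0, -28.3]
wrist_force: [-2.3, 0.9, 5.6]
finger_gap: 0.643
grip_force: 43.6
```

Contact at the seated height. Release, lift, and go to the coarse sieve.

Call:
jog_arm(
  xyz=[
    [0,0,0],
    [0,0,0],
    [0,0,0],
    [0,0,0],
    [0,0,-0.2],
    [0,0,-0.5],
    [0,0,-0.5],
    [0,0,-0.3],
    [0,0,0],
  ],
  turn=[
    [0,0,0],
    [0,0,0],
    [0,0,0],
    [0,0,0],
    [0,0,0],
    [0,0,0],
    [0,0,0],
    [0,0,0],
    [0,0,0],
  ],
  grip=[-1,-1,-1,-1,-1,-1,-1,-1,-1],
)

```text
clock: 28.88
eef_pos: [0.5117, 0.0003, 0.2357]
orientation: [-179.9, -0.3, -28.3]
wrist_force: [0.6, 0.6, -0.5]
finger_gap: 0.995
grip_force: 0.0
```

```bash
python3 -c "
from h import *
go([.449,-.259,.14],-28.3)
s=snap('top');print('bowl',plane(s,523,272,.03),'ring',plane(s,382,230,.0))"
```

```text
turn [-0.0002 -0.0009  0.    ] rows>= 1.0 shift [0.903 3.441 1.276] rows>= 4.5349650347784305
bowl [ 0.39903279 -0.3989985   0.03      ] ring [ 0.47757243 -0.12589494  0.        ]
```

Call:
jog_arm(
  xyz=[
    [0.06,0.25,0],
    [0.1,0.4,0],
    [0.13,0.5,0],
    [0.15,0.55,0],
    [0.15,0.55,0.1],
    [0.13,0.5,0.3],
    [0.1,0.4,0.4],
    [0.08,0.29,0.47],
    [0,0,0],
    [0,0,0],
  ],
  turn=[
    [0,0,0],
    [0,0,0],
    [0,0,0],
    [0,0,0],
    [0,0,0],
    [0,0,0],
    [0,0,0],
    [0,0,0],
    [0,0,0],
    [0,0,0],
  ],
  grip=[-1,-1,-1,-1,-1,-1,-1,-1,-1,-1],
)

```text
clock: 30.18
eef_pos: [0.4474, -0.2579, 0.1375]
orientation: [-180.0, 0.0, -28.3]
wrist_force: [-0.5, 0.8, -0.3]
finger_gap: 1.0
grip_force: 0.0
```

Run:
```python
from h import *
go([.449,-.259,.021],-28.3)
a=snap("top");b=snap("side")
c=lambda p,x,y,w:cv2.resize(p[y-w:y+w,x-w:x+w],(400,400),interpolation=cv2.INTER_CUBIC)
cv2.imwrite("pics/c10.png",np.hstack([c(a["pixels"],310,200,50),c(b["pixels"],345,160,50)]))
print("pred rim side",(proj(b,[.5095,.0015,.136])-[295,110])*4+[401.5,1.5])
```

```text
turn [-0.0001  0.0001  0.0001] rows>= 1.0 shift [0.025 0.003 1.553] rows>= 1.8642482681981325
pred rim side [566.4938261  209.67030422]
```

View pics/c10.png

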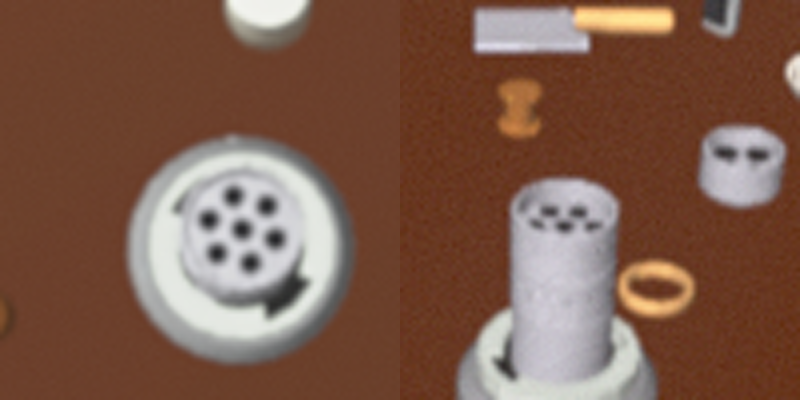

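Call:
jog_arm(
  xyz=[
    [0.02,0,0.4],
    [0,0,0.4],
    [0,0,0.4],
    [0,0,0.25],
    [0,0,0.1],
    [0,0,0],
    [0,0,0],
  ],
  turn=[
    [0,0,0],
    [0,0,0],
    [0,0,0],
    [0,0,0],
    [0,0,0],
    [0,0,0],
    [0,0,0],
  ],
  grip=[-1,-1,-1,-1,-1,-1,-1],
)

```text
clock: 31.15
eef_pos: [0.4495, -0.2598, 0.0224]
orientation: [180.0, -0.1, -28.3]
wrist_force: [-0.0, -0.1, 0.2]
finger_gap: 0.999
grip_force: 0.0
```

Call:
jog_arm(
  xyz=[
    [0,0,0],
    [0,0,0],
    [0,0,0],
    [0,0,0],
    [0,0,0],
    [0,0,0],
  ],
  turn=[
    [0,0,0],
    [0,0,0],
    [0,0,0],
    [0,0,0],
    [0,0,0],
    [0,0,0],
  ],
  grip=[1,1,1,1,1,1],
)

```text
clock: 31.9
eef_pos: [0.4491, -0.2595, 0.0222]
orientation: [-180.0, -0.1, -28.3]
wrist_force: [-1.3, 2.6, 5.4]
finger_gap: 0.645
grip_force: 41.6
```

Call:
jog_arm(
  xyz=[
    [0,0,-0.2],
    [0,0,-0.4],
    [0,0,-0.5],
    [0,0,-0.5],
    [0,0,-0.5],
    [0,0,-0.4],
    [0,0,-0.2],
    [0,0,0],
    [0,0,0],
  ],
  turn=[
    [0,0,0],
    [0,0,0],
    [0,0,0],
    [0,0,0],
    [0,0,0],
    [0,0,0],
    [0,0,0],
    [0,0,0],
    [0,0,0],
  ],
  grip=[1,1,1,1,1,1,1,1,1],
)

```text
clock: 33.02
eef_pos: [0.448, -0.2586, 0.222]
orientation: [-180.0, 0.2, -28.3]
wrist_force: [-0.2, 0.1, -1.6]
finger_gap: 0.642
grip_force: 42.9
```

```bash
python3 -c "
from h import *
go([.5105,.001,.194],-28.3)"
```

```text
turn [-0.0001  0.0004  0.    ] rows>= 1.0 shift [-0.907 -3.443  0.374] rows>= 4.295867408447979
```

Call:
jog_arm(
  xyz=[
    [-0.06,-0.25,0],
    [-0.11,-0.4,0],
    [-0.13,-0.5,0],
    [-0.15,-0.55,0],
    [-0.15,-0.55,0],
    [-0.13,-0.5,0.1],
    [-0.1,-0.4,0.1],
    [-0.077,-0.293,0.14],
    [0,0,0],
    [0,0,0],
  ],
  turn=[
    [0,0,0],
    [0,0,0],
    [0,0,0],
    [0,0,0],
    [0,0,0],
    [0,0,0],
    [0,0,0],
    [0,0,0],
    [0,0,0],
    [0,0,0],
  ],
  grip=[1,1,1,1,1,1,1,1,1,1],
)

```text
clock: 34.28
eef_pos: [0.5108, 0.0004, 0.1979]
orientation: [180.0, 0.0, -28.3]
wrist_force: [0.6, 0.1, -1.4]
finger_gap: 0.645
grip_force: 43.0
```

Run:
```python
from h import *
go([.5106,.0008,.150],-28.3)
b=snap("side");p=b["pixels"]
hsv=cv2.cvtColor(p,cv2.COLOR_BGR2HSV); m=(hsv[...,1]<90)&(p.max(2)>110)
for v in range(135,182,3):
    u=np.nonzero(m[v,315:352])[0]+315; print(v,u.min() if len(u) else None,u.max() if len(u) else None)
for z in(.175,.12,.09): print(z,proj(b,[.5105,.001,z]))
```

```text
turn [0.0001 0.0001 0.0001] rows>= 1.0 shift [-0.004 -0.003  0.638] rows>= 0.7656889906600675
135 328 350
138 328 350
141 322 351
144 323 350
147 327 348
150 335 339
153 None None
156 326 345
159 323 348
162 322 349
165 322 349
168 322 349
171 322 348
174 322 348
177 322 348
180 322 348
0.175 [336.57610012 145.61123698]
0.12 [335.55805827 168.21175411]
0.09 [335.03829015 179.75060031]
```

Call:
jog_arm(
  xyz=[
    [0,0,0.08],
    [0,0,0.15],
    [0,0,0.15],
    [0,0,0.1],
    [0,0,0.05],
    [0,0,0.03],
    [0,0,0.03],
    [0,0,0.02],
    [0,0,0],
    [0,0,0],
  ],
  turn=[
    [0,0,0],
    [0,0,0],
    [0,0,0],
    [0,0,0],
    [0,0,0],
    [0,0,0],
    [0,0,0],
    [0,0,0],
    [0,0,0],
    [0,0,0],
  ],
  grip=[1,1,1,1,1,1,1,1,1,1],
)

```text
clock: 35.58
eef_pos: [0.5113, 0.0004, 0.1525]
orientation: [-180.0, -0.0, -28.3]
wrist_force: [0.2, -0.7, -1.4]
finger_gap: 0.643
grip_force: 43.0
```

Call:
jog_arm(
  xyz=[
    [0,0,0.01],
    [0,0,0.01],
    [0,0,0],
    [0,0,0],
  ],
  turn=[
    [0,0,0],
    [0,0,0],
    [0,0,0],
    [0,0,0],
  ],
  grip=[1,1,1,1],
)

```text
clock: 36.08
eef_pos: [0.5111, 0.0004, 0.1509]
orientation: [180.0, 0.0, -28.3]
wrist_force: [0.1, 0.2, -1.9]
finger_gap: 0.642
grip_force: 43.0
```

Call:
jog_arm(
  xyz=[
    [0,0,0.012],
    [0,0,0.012],
    [0,0,0],
    [0,0,0],
  ],
  turn=[
    [0,0,0],
    [0,0,0],
    [0,0,0],
    [0,0,0],
  ],
  grip=[1,1,1,1],
)

```text
clock: 36.58
eef_pos: [0.5116, 0.0003, 0.1502]
orientation: [-180.0, -0.1, -28.3]
wrist_force: [-1.6, 0.7, 5.5]
finger_gap: 0.644
grip_force: 43.6
```

Seated with contact. Release, lift and move aside for a last look.

Call:
jog_arm(
  xyz=[
    [0,0,0],
    [0,0,0],
    [0,0,0],
    [0,0,0],
    [0,0,-0.2],
    [0,0,-0.5],
    [0,0,-0.5],
    [0,0,-0.3],
    [0,0.3,0],
    [0,0.5,0],
  ],
  turn=[
    [0,0,0],
    [0,0,0],
    [0,0,0],
    [0,0,0],
    [0,0,0],
    [0,0,0],
    [0,0,0],
    [0,0,0],
    [0,0,0],
    [0,0,0],
  ],
  grip=[-1,-1,-1,-1,-1,-1,-1,-1,-1,-1],
)

```text
clock: 37.83
eef_pos: [0.483, -0.0526, 0.2633]
orientation: [-180.0, -0.1, -28.2]
wrist_force: [-0.6, -0.3, 0.6]
finger_gap: 0.999
grip_force: 0.0
```

Call:
jog_arm(
  xyz=[
    [0,0.6,0],
    [0,0.6,0],
    [0,0.4,0],
    [0,0,0],
    [0,0,0],
  ],
  turn=[
    [0,0,0],
    [0,0,0],
    [0,0,0],
    [0,0,0],
    [0,0,0],
  ],
  grip=[-1,-1,-1,-1,-1],
)

```text
clock: 38.45
eef_pos: [0.4262, -0.1577, 0.2622]
orientation: [-180.0, -0.1, -28.3]
wrist_force: [0.4, 0.5, 0.5]
finger_gap: 1.001
grip_force: 0.0
```

Run:
```python
from h import *
a=snap("top");b=snap("side")
c=lambda p,x,y,w:cv2.resize(p[y-w:y+w,x-w:x+w],(400,400),interpolation=cv2.INTER_CUBIC)
cv2.imwrite("pics/c11.png",np.hstack([c(a["pixels"],300,195,65),c(b["pixels"],325,190,65)]))
```

```text
(no output)
```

View pics/c11.png

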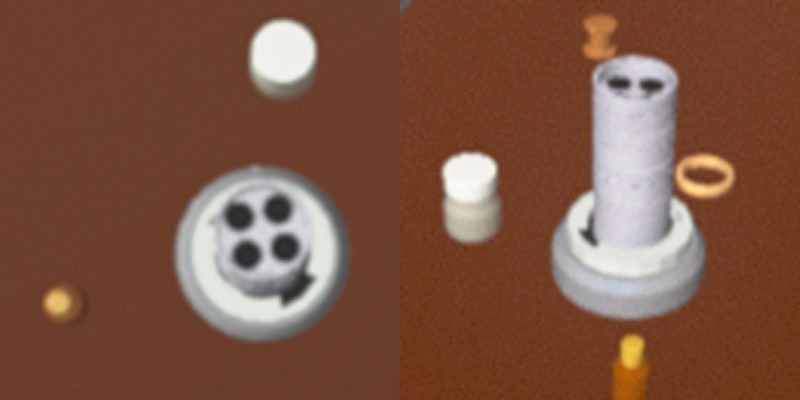

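The stack stands straight with the coarse sieve on top (side crop, rim at about (635,75)). The lip slots are empty, and the jar and vial are standing in place.

```bash
python3 -c "
from rig import manip
print(manip.finish_job())"
```

```text
the job is handed in; nothing more can be done
None
```

The stack is built and handed in at about 38 s of the 109 s allowed: pan turned to the stop and locked, then fine, medium and coarse sieves seated in that order, with the jar and vial still standing in place; `finish_job()` returned no verdict.

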